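# Shift the fish feed drive into the plus gear

### The arm

A 7-joint arm with a two-finger parallel gripper is mounted at the origin on the work surface; the furniture and walls round the work are solid. World frame = base frame: x ahead of the robot, y to its left, z up, the work surface at z = 0. Lengths are in m, angles in rad, forces in N, time in s.
With the tool pointing down it reaches from about 0.425 to 0.95 m from the base axis. Payload 4.7 kg.
Tool frame: the origin (TCP) lies between the finger pads; the fingertips stand 8 mm ahead of it and the grasp point (between the pads) lies 11 mm behind it; z points along the fingers, y is the line along which they close (so a half turn about z gives the same grasp; the last joint's range is limited). The gripper opens to 85 mm and grips with 20 to 120 N. Pads are 22 mm wide; open, the fingers measure 114 mm over their backs; the gripper's body (76 mm by 85 mm) begins 54 mm behind the grasp point. The pads swing forward as they close: fully open they stand 13 mm farther back than shut.
Start: joints at [-1.309, 0.469, -0.049, 1.532, 0.024, 1.141, -0.082], TCP at [0.193, 0.647, 0.239] pointing down, gripper open.
Joint ranges: [-2.59, 2.59], [-0.33, 1.99], [-1.39, 1.29], [0.1, 2.45], [-1.04, 4.18], [0.21, 1.99], [-2.66, 2.66]. Speed limits (rad/s): [2.57, 2.57, 3.14, 3.14, 3.14, 3.14, 3.14].

### API

Orientations are given as a rotation vector (axis times angle).
In Python, from plant import manip gives the robot as it stands.
- The arm moves only by the tool send_rows, never from a script. Its argument "steps" is a list of rows, each an object of numbers: "gripper": the opening, from 0 (shut) to 1 (fully open); "tx", "ty", "tz": the shift along the world's x, y, z in m; "wx", "wy", "wz": the turn, a rotation vector about the world's x, y, z in rad. In form: [{"gripper": .., "tx": .., "ty": .., "tz": .., "wx": .., "wy": .., "wz": ..}, ...]. A call has 1 to 8 rows; each row is the pose to reach, as a shift and turn from the pose commanded when the call began; what a row does not reach only later rows make up. A row lasts 1/10 s, in which the tool goes at most 50 mm and 8.59 degrees, less where a joint would pass 70% of its speed; a pose out of reach is approached as far as the arm can. A call with a gripper value outside its range is refused whole. The fingers move at their own pace and stop on an object; "grip_force" is the grip in N (left out, the last holds). Time passes only in rows, so rows that repeat a pose let the fingers close. It gives the time, the measured TCP pose, the force, the opening and the grip force at its end, in the units of the state.
- manip.read_state(): the state, without advancing time (a new reading comes with each control period).
- manip.camera(name): name is "scene" or "top" or "wrist"; returns the picture (384x512x3 uint8, red, green, blue); there is no depth.
- manip.camera_params(name): a dict with "fx", "fy", "cx", "cy" (pixels), "k1" (the pictures are not rectified: a ray, as slopes to the right and down, at radius r is drawn at 1 + k1 r^2 times it, then the intrinsics apply), "rvec" (rotation vector, rad) and "tvec" (3), from world to camera coordinates, as OpenCV has them. Camera axes: x right, y down, z forward; pixel columns grow to the right and rows downward; lengths in m; the calibration is good to about 2 mm. A picture is of the moment at which its call begins: read the wrist's pose just before it. camera_params takes no time and is no camera call; for the wrist camera it gives the pose at the moment of the call.
- manip.hand_in(): hands the job in; it is judged then, once.
Trained networks look in the newest picture that a camera, given by its name, has taken for a name from the list of things; names that differ only in an ending like _2 or _b are one class to them, and where a whole thing is asked for, a point or a joint stands for the part that bears it (a point fixed in the world has none). Each returns a list of dicts, best first, with "conf" (0 to 1); they miss things now and then, are a little off and sometimes report something else, mostly with a low value. They report only what shows in the picture. A call takes as long as a camera call.
- manip.regions_of(camera, target): "pixels" (384x512 bool, what is visible of it).
- manip.tip_of(camera, target): "centre" ([x, y, z] in m, in world coordinates, good to about 4 mm: a listed point, or the origin of a listed thing).
The state is a dict: "clock": time; "joints": joint angles; "qd": joint speeds; "joint_efforts": joint torques, N m; "tcp_pos": TCP position; "orientation": TCP orientation; "force": force on the tool from outside, world axes, zero at the start; "torque": the same for the moment, N m; "grip_width": opening from 0.0 (shut) to 1.0 (fully open); "grip_force": force on a finger pad.
Only numpy, scipy, OpenCV 4.12 (cv2) and the standard library are available. Lean on these libraries where they do the work, as an engineer would, in place of code of your own. Each camera call takes 0.05 s, during which the arm holds its last target. There are 200 camera calls.

### The job

Put the small fish-feed gearbox into its plus gear: push its lever with the fingertips along the gate, out of the middle slot and through neutral, and fully home into the outer slot whose plate carries the plus sign. Only push it, do not pinch the lever; do not run it home into any of the other three marked slots on the way, and leave the things standing around where they are.

Things in the scene. Friction and masses are not known exactly. Their poses are not given: they have to be found in the camera images.
- feed_drive: Grey gearbox, 200 (x) x 170 (y) x 112 mm high, fixed to the table; an output flange and shaft stick out 40 mm on its far (+x) side. Origin at the centre of its underside; x points away from the robot, y to its left. A steel gate with a lever sits in the middle of its top
- gate (a point): Centre of the gate's upper face, 130 mm above the table, axes as the gearbox. Gate 94 x 95 mm, with a double-H opening: a neutral slot, 15 mm wide and 63 long, along y through the middle, crossed by three slots, 15 mm wide and 62 long, along x at y = -24, 0, +24 mm. The rod is stopped by the steel between the slots and by the slots' ends
- lever_knob (a point): Centre of the black square knob (30 x 30 x 36 mm) on the lever, a 10 mm rod that tilts about a point 25 mm above the table under the gate, 175 mm below the knob. Upright the knob's centre is at z 200 mm; 6 to 12 mm lower at the slots' ends. In an outer slot it leans about 42 mm (37 to 47) left or right, home in a slot about 44 mm far or near. It stays where left; 2 to 4 N move it. It starts in the near half of the middle slot
- lever_at_gate (a point): Point on the axis of the lever's rod at the height of the gate, 98 mm from its pivot. In neutral its x in the gearbox's frame is within about 2.5 mm of 0; home in a slot it is 23 to 24 mm from 0. Its y is 21 to 26 mm from 0 in the outer slots
- lever_pivot (a joint): Tilt of the lever about the gearbox's y axis, rad: 0 in neutral, positive = knob leans away from the robot (+x), about +-0.26 at the ends of the slots
- lever (a joint): Tilt of the lever about the gearbox's x axis, rad: 0 in the middle slot, positive = knob leans to the right (-y), about +-0.24 in the outer slots
- plate_plus: White plate, 36 x 36 x 3 mm, with a raised black plus sign, 28 mm, bars 8 mm wide. Lies on the gearbox's top (z 112 mm) just beyond the end of one of the four outer slots: centre 74 mm from the gearbox's middle along x (far or near), 38 mm along y (left or right). Origin at the centre of its underside, axes along the gearbox's
- plate_minus: White plate, 36 x 36 x 3 mm, with one raised black bar, 28 x 8 mm, along y. Lies on the gearbox's top (z 112 mm) just beyond the end of one of the four outer slots: centre 74 mm from the gearbox's middle along x (far or near), 38 mm along y (left or right). Origin at the centre of its underside, axes along the gearbox's
- plate_ring: White plate, 36 x 36 x 3 mm, with a raised black ring, 27 mm across. Lies on the gearbox's top (z 112 mm) just beyond the end of one of the four outer slots: centre 74 mm from the gearbox's middle along x (far or near), 38 mm along y (left or right). Origin at the centre of its underside, axes along the gearbox's
- plate_square: White plate, 36 x 36 x 3 mm, with a solid raised black square, 22 mm. Lies on the gearbox's top (z 112 mm) just beyond the end of one of the four outer slots: centre 74 mm from the gearbox's middle along x (far or near), 38 mm along y (left or right). Origin at the centre of its underside, axes along the gearbox's
- knob_far: The +x face of the knob and of the rod under it; origin at the lever's pivot. Only used to tell a push from a pinch (pressing on opposite faces at once)
- knob_near: The -x face of the knob and of the rod under it; origin at the lever's pivot. Only used to tell a push from a pinch (pressing on opposite faces at once)
- knob_left: The +y face of the knob and of the rod under it; origin at the lever's pivot. Only used to tell a push from a pinch (pressing on opposite faces at once)
- knob_right: The -y face of the knob and of the rod under it; origin at the lever's pivot. Only used to tell a push from a pinch (pressing on opposite faces at once)
- marker: Marker pen, 135 mm long, lying in front of the gearbox. Loose bystander; origin at the centre of its underside
- tape_cutter: Small tape dispenser with a blue roll, 86 x 22 x 53 mm, right of the gearbox. Loose bystander; origin at the centre of its underside
- spice_jar: Spice jar with a yellow lid, 44 mm across, 100 mm high, right of the gearbox. Loose bystander; origin at the centre of its underside
- bowl: White bowl, 100 mm across, 45 mm high, left of the gearbox. Loose bystander; origin at the centre of its underside
- tin: Tin can, 76 mm across, 58 mm high, standing at the left. Loose bystander; origin at the centre of its underside
- cup: Grey steel cup, 81 mm across, 99 mm high, at the right near the robot. Loose bystander; origin at the centre of its underside

How it is judged:
On the way:
1. the lever is in the neutral crossing, left or right of the middle slot (x of lever_at_gate in the frame of feed_drive between -0.009 and 0.009 m and not (y of lever_at_gate in the frame of feed_drive between -0.008 and 0.008 m)), for 0.02 s.
At the end, for the whole second after the job is handed in: The lever is at rest in the outer slot marked with the plus sign and home in it: the rod's axis at the gate lies within 57 mm (horizontally) of the middle of the plus plate. At the slot's very end that is 51 to 53 mm, so up to about 5 mm short of the end passes (horizontal distance between lever_at_gate and plate_plus below 0.057 m and velocity of joint lever between -0.05 and 0.05 rad/s and velocity of joint lever_pivot between -0.05 and 0.05 rad/s); the robot touches nothing.
It fails at once if the lever is run home into one of the other three marked slots (minus, ring, square) (horizontal distance between lever_at_gate and plate_minus below 0.057 m or horizontal distance between lever_at_gate and plate_ring below 0.057 m or horizontal distance between lever_at_gate and plate_square below 0.057 m).
It fails at once if the lever is pinched: the fingers press on two opposite faces of it at once ((contact force between the fingers and knob_far above 1 N and contact force between the fingers and knob_near above 1 N) or (contact force between the fingers and knob_left above 1 N and contact force between the fingers and knob_right above 1 N)).
It fails at once if one of the loose things standing around is moved or lifted by more than 3 cm (distance of any of marker, tape_cutter, spice_jar, bowl, tin, cup from where it was at the start of the episode above 0.03 m).
It also fails if it takes over 54 s, if anything falls off the work surface, if the arm or the gripper's body presses on something with over 40 N, if the wrist force passes 120 N, or if a joint passes its speed limit or range.

## Working session

There is one attempt and no reset: what is moved stays moved. The work goes in short steps, Python scripts to look and compute and a tool call to move; the robot and the scene stay as the last step left them, time stands still between calls to the robot, and variables do not carry over. Pictures are saved under pics/ and viewed, at most 10 in all, crops included, and the job is handed in when it is done.

Besides the shell and the picture viewer there is one more tool, called after ">>>" as name(argument=value, ...), one argument or row to a line, values as JSON. send_rows: Moves the arm, as the interface text tells. Its arguments: {"type":"object","properties":{"steps":{"type":"array"},"grip_force":{"type":"number"}},"required":["steps"]}

```bash
mkdir -p pics
python3 - <<'E'
from plant import manip
import cv2
s=manip.read_state();print(s['clock'],s['tcp_pos'],s['orientation'],s['grip_width'])
for c in ('scene','top'):
    im=manip.camera(c); cv2.imwrite(f'pics/{c}0.png',im[:,:,::-1])
    for t in ('feed_drive','gate','lever_knob','lever_at_gate','plate_plus','plate_minus','plate_ring','plate_square'):
        r=manip.tip_of(c,t); print(c,t,[( [round(float(v),3) for v in d['centre']],round(d['conf'],2)) for d in r[:2]])
print(manip.read_state()['clock'])
E
```

```text
0.0 [0.19336168 0.64609416 0.23823994] [-0.45515123 -3.10821837  0.0031854 ] 0.9982844593327383
scene feed_drive [([0.531, -0.015, -0.002], 0.8)]
scene gate [([0.522, -0.019, 0.129], 0.88)]
scene lever_knob [([0.508, -0.018, 0.2], 0.71)]
scene lever_at_gate [([0.521, -0.015, 0.122], 0.77)]
scene plate_plus [([0.604, -0.039, 0.112], 0.67)]
scene plate_minus []
scene plate_ring [([0.595, 0.03, 0.111], 0.52)]
scene plate_square [([0.449, 0.015, 0.111], 0.49)]
top feed_drive [([0.527, -0.016, 0.002], 0.92), ([0.559, 0.386, -0.002], 0.46)]
top gate [([0.528, -0.017, 0.13], 0.91)]
top lever_knob [([0.508, -0.016, 0.199], 0.55)]
top lever_at_gate [([0.506, -0.014, 0.198], 0.42), ([0.595, 0.03, 0.112], 0.34)]
top plate_plus [([0.605, -0.047, 0.111], 0.67)]
top plate_minus [([0.46, -0.059, 0.112], 0.48)]
top plate_ring [([0.597, 0.033, 0.11], 0.47)]
top plate_square [([0.449, 0.016, 0.114], 0.42), ([0.597, 0.033, 0.113], 0.28)]
0.9
```

View pics/top0.png

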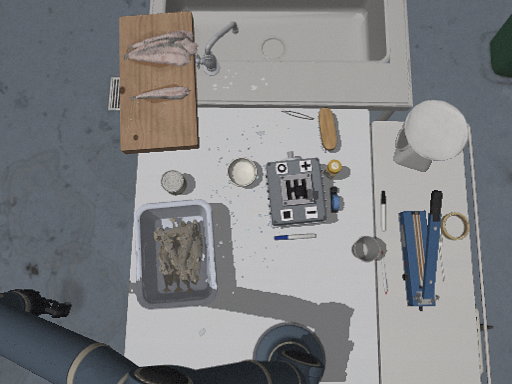

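View pics/scene0.png

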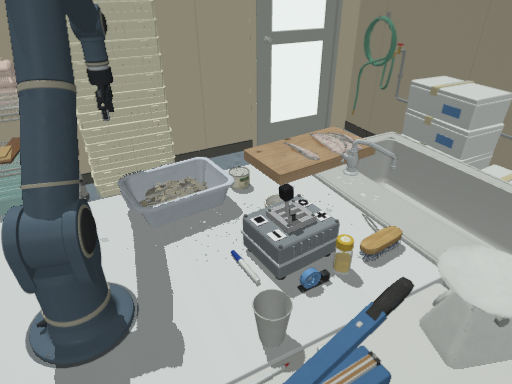

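The top view has +x up and +y left. Plus is far-right at px (306,166), ring far-left, square near-left and minus near-right, which agrees with the networks. Gearbox yaw is about +0.1 rad and its centre is near (0.528,-0.015). I'll close the gripper, approach, and look from near.

>>> send_rows(
  steps=[
    {"gripper":0,"tx":0.02,"ty":-0.03,"tz":0.035,"wz":0.13},
    {"gripper":0,"tx":0.05,"ty":-0.06,"tz":0.06,"wz":0.26},
    {"gripper":0,"tx":0.08,"ty":-0.1,"tz":0.08,"wz":0.39},
    {"gripper":0,"tx":0.11,"ty":-0.14,"tz":0.08,"wz":0.39},
    {"gripper":0,"tx":0.14,"ty":-0.18,"tz":0.08,"wz":0.39},
    {"gripper":0,"tx":0.17,"ty":-0.22,"tz":0.08,"wz":0.39},
    {"gripper":0,"tx":0.2,"ty":-0.26,"tz":0.08,"wz":0.39},
    {"gripper":0,"tx":0.23,"ty":-0.3,"tz":0.08,"wz":0.39},
  ],
)

```text
invalid input
```

>>> send_rows(
  steps=[
    {"gripper":0,"tx":0.0,"ty":-0.045},
    {"gripper":0,"tx":0.0,"ty":-0.09},
    {"gripper":0,"tx":0.0,"ty":-0.135},
    {"gripper":0,"tx":0.0,"ty":-0.18},
    {"gripper":0,"tx":0,"ty":-0.225},
    {"gripper":0,"tx":0,"ty":-0.27},
    {"gripper":0,"tx":0.0,"ty":-0.315},
    {"gripper":0,"tx":0.0,"ty":-0.36},
  ],
)

```text
invalid input
```

```bash
cat > loc.py <<'E'
from plant import manip
import cv2, numpy as np
def px2w(c,p,z,P=None):
    P=P or manip.camera_params(c)
    R=cv2.Rodrigues(np.array(P['rvec'],float))[0]; t=np.array(P['tvec'],float)
    K=np.array([[P['fx'],0,P['cx']],[0,P['fy'],P['cy']],[0,0,1]])
    u=cv2.undistortPoints(np.array([[p]],float),K,np.array([P['k1'],0,0,0.]))[0,0]
    d=R.T@np.array([u[0],u[1],1]); o=-R.T@t
    return o+d*(z-o[2])/d[2]
def plates(c):
    out={}
    for t in ('plus','minus','ring','square'):
        r=manip.regions_of(c,'plate_'+t)
        if r and r[0]['conf']>.3:
            y,x=np.nonzero(r[0]['pixels']); out[t]=px2w(c,(x.mean(),y.mean()),.115)
            print(c,t,out[t].round(4),len(x),round(r[0]['conf'],2))
    return out
def fit(obs):
    L=dict(plus=(74,-38),minus=(-74,-38),ring=(74,38),square=(-74,38))
    A=np.array([L[k] for k in obs])/1e3; B=np.array([obs[k][:2] for k in obs])
    a=A-A.mean(0); b=B-B.mean(0)
    yaw=np.arctan2((a[:,0]*b[:,1]-a[:,1]*b[:,0]).sum(),(a*b).sum())
    R=np.array([[np.cos(yaw),-np.sin(yaw)],[np.sin(yaw),np.cos(yaw)]])
    c=B.mean(0)-R@A.mean(0); print('yaw',yaw.round(4),'c',c.round(4),'res',(B-(A@R.T+c)).round(4).tolist())
    return c,yaw
E
python3 - <<'E'
from loc import *
s=manip.read_state();print(s['clock'],s['tcp_pos'],s['orientation'],s['grip_width'])
for c in ('scene','wrist'):
    im=manip.camera(c); cv2.imwrite(f'pics/{c}1.png',im[:,:,::-1])
    o=plates(c)
    if len(o)>1: fit(o)
    for t in('gate','lever_knob','lever_at_gate'):
        r=manip.tip_of(c,t); print(c,t,[( [round(float(v),4) for v in d['centre']],round(d['conf'],2)) for d in r[:2]])
E
```

```text
0.9 [0.19350459 0.64667607 0.23934078] [-4.55234353e-01 -3.10839176e+00 -1.02296121e-04] 0.9996966405199282
scene plus [ 0.6016 -0.0495  0.115 ] 124 0.5
scene ring [0.5974 0.0281 0.115 ] 67 0.66
scene square [0.4475 0.0108 0.115 ] 122 0.44
yaw 0.1017 c [ 0.5256 -0.0187] res [[-0.0015, -0.0006], [0.0021, 0.0014], [-0.0006, -0.0009]]
scene gate [([0.5226, -0.0173, 0.1264], 0.97)]
scene lever_knob [([0.5061, -0.017, 0.202], 0.52)]
scene lever_at_gate []
wrist gate []
wrist lever_knob []
wrist lever_at_gate []
```

>>> send_rows(
  steps=[
    {"gripper":0,"tx":0.02,"ty":-0.03,"tz":0.035,"wx":0,"wy":0,"wz":0.13},
    {"gripper":0,"tx":0.05,"ty":-0.06,"tz":0.06,"wx":0,"wy":0,"wz":0.26},
    {"gripper":0,"tx":0.08,"ty":-0.1,"tz":0.08,"wx":0,"wy":0,"wz":0.39},
    {"gripper":0,"tx":0.11,"ty":-0.14,"tz":0.08,"wx":0,"wy":0,"wz":0.39},
    {"gripper":0,"tx":0.14,"ty":-0.18,"tz":0.08,"wx":0,"wy":0,"wz":0.39},
    {"gripper":0,"tx":0.17,"ty":-0.22,"tz":0.08,"wx":0,"wy":0,"wz":0.39},
    {"gripper":0,"tx":0.2,"ty":-0.26,"tz":0.08,"wx":0,"wy":0,"wz":0.39},
    {"gripper":0,"tx":0.23,"ty":-0.3,"tz":0.08,"wx":0,"wy":0,"wz":0.39},
  ],
)

```text
clock: 2.5
tcp_pos: [0.4223, 0.3478, 0.3197]
orientation: [-0.156, 3.137, 0.001]
force: [0.5, 0.5, -0.4]
grip_width: -0.002
grip_force: 0.0
```

>>> send_rows(
  steps=[
    {"gripper":0,"tx":0.0,"ty":-0.045,"tz":0,"wx":0,"wy":0,"wz":0},
    {"gripper":0,"tx":0.0,"ty":-0.09,"tz":0,"wx":0,"wy":0,"wz":0},
    {"gripper":0,"tx":0.0,"ty":-0.135,"tz":0,"wx":0,"wy":0,"wz":0},
    {"gripper":0,"tx":0.01,"ty":-0.18,"tz":0,"wx":0,"wy":0,"wz":0},
    {"gripper":0,"tx":0.02,"ty":-0.225,"tz":0,"wx":0,"wy":0,"wz":0},
    {"gripper":0,"tx":0.03,"ty":-0.27,"tz":0,"wx":0,"wy":0,"wz":0},
    {"gripper":0,"tx":0.03,"ty":-0.315,"tz":0,"wx":0,"wy":0,"wz":0},
    {"gripper":0,"tx":0.03,"ty":-0.36,"tz":0,"wx":0,"wy":0,"wz":0},
  ],
)

```text
clock: 3.3
tcp_pos: [0.4512, -0.0123, 0.3196]
orientation: [-0.156, 3.137, 0.0]
force: [0.5, -0.4, 1.1]
grip_width: -0.004
grip_force: 0.0
```

Run:
```python
from loc import *
s=manip.read_state();print(s['clock'],s['tcp_pos'],s['orientation'],s['grip_width'])
for c in ('wrist','top'):
    im=manip.camera(c); cv2.imwrite(f'pics/{c}1.png',im[:,:,::-1])
    o=plates(c)
    if len(o)>1: fit(o)
    for t in('gate','lever_knob'):
        r=manip.tip_of(c,t); print(c,t,[( [round(float(v),4) for v in d['centre']],round(d['conf'],2)) for d in r[:2]])
```

```text
3.3 [ 0.45122954 -0.01233189  0.31963235] [-1.55586878e-01  3.13688962e+00  4.64135428e-04] -0.003959878530824473
wrist minus [ 0.4559 -0.0626  0.115 ] 902 0.74
wrist square [0.4481 0.0151 0.115 ] 904 0.87
yaw 0.0999 c [ 0.5256 -0.0164] res [[0.0001, -0.001], [-0.0001, 0.001]]
wrist gate [([0.5286, -0.011, 0.1284], 0.7), ([0.5112, -0.0161, 0.2006], 0.45)]
wrist lever_knob [([0.5095, -0.0175, 0.1963], 0.43)]
top plus [ 0.3459 -0.2241  0.115 ] 598 0.75
top minus [0.5957 0.0298 0.115 ] 131 0.61
yaw -2.3483 c [ 0.4979 -0.1238] res [[-0.073, -0.0742], [0.073, 0.0742]]
top gate [([0.5284, -0.0185, 0.1296], 0.55), ([0.5623, 0.388, 0.0039], 0.5)]
top lever_knob []
```

View pics/wrist1.png

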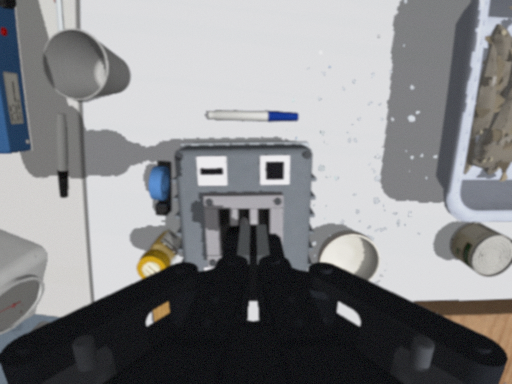

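The wrist view shows square at px (275,170) and minus at (211,171). The near-plates fit puts the gearbox at about (0.526,-0.017) with yaw 0.10, in agreement with the scene fit. Next I descend on the near side of the knob.

>>> send_rows(
  steps=[
    {"gripper":0,"tx":0.015,"ty":-0.011,"tz":-0.03,"wx":0,"wy":0,"wz":0},
    {"gripper":0,"tx":0.015,"ty":-0.011,"tz":-0.06,"wx":0,"wy":0,"wz":0},
    {"gripper":0,"tx":0.015,"ty":-0.011,"tz":-0.09,"wx":0,"wy":0,"wz":0},
    {"gripper":0,"tx":0.015,"ty":-0.011,"tz":-0.124,"wx":0,"wy":0,"wz":0},
    {"gripper":0,"tx":0.015,"ty":-0.011,"tz":-0.124,"wx":0,"wy":0,"wz":0},
  ],
)

```text
clock: 4.5
tcp_pos: [0.4632, -0.0213, 0.1918]
orientation: [0.156, -3.129, 0.001]
force: [0.2, 0.4, 0.7]
grip_width: 0.002
grip_force: 0.0
```

>>> send_rows(
  steps=[
    {"gripper":0,"tx":0.006,"ty":0.0006,"tz":0,"wx":0,"wy":0,"wz":0},
    {"gripper":0,"tx":0.012,"ty":0.0012,"tz":0,"wx":0,"wy":0,"wz":0},
    {"gripper":0,"tx":0.016,"ty":0.0016,"tz":0,"wx":0,"wy":0,"wz":0},
    {"gripper":0,"tx":0.02,"ty":0.002,"tz":0,"wx":0,"wy":0,"wz":0},
    {"gripper":0,"tx":0.023,"ty":0.0023,"tz":0,"wx":0,"wy":0,"wz":0},
    {"gripper":0,"tx":0.026,"ty":0.0026,"tz":0,"wx":0,"wy":0,"wz":0},
    {"gripper":0,"tx":0.028,"ty":0.0028,"tz":0,"wx":0,"wy":0,"wz":0},
    {"gripper":0,"tx":0.028,"ty":0.0028,"tz":0,"wx":0,"wy":0,"wz":0},
  ],
)

```text
clock: 5.3
tcp_pos: [0.4946, -0.0186, 0.1954]
orientation: [-0.156, 3.138, 0.0]
force: [-0.9, 0.0, 1.0]
grip_width: -0.002
grip_force: 0.9
```

```bash
cat >> loc.py <<'E'
C=np.array([.5258,-.017]); YAW=.1
def g(p):
    d=np.array(p)[:2]-C; c,s=np.cos(YAW),np.sin(YAW)
    return np.array([c*d[0]+s*d[1],-s*d[0]+c*d[1]]).round(4)
def look(tag,cams=('scene','top','wrist')):
    s=manip.read_state();print(s['clock'],s['tcp_pos'].round(4),'g',g(s['tcp_pos']),'F',s['force'].round(1))
    for c in cams:
        im=manip.camera(c); cv2.imwrite(f'pics/{c}{tag}.png',im[:,:,::-1])
        for t in('lever_knob','lever_at_gate'):
            for d in manip.tip_of(c,t)[:2]: print(c,t,np.round(d['centre'],4),'g',g(d['centre']),round(d['conf'],2))
    im=cv2.imread(f'pics/{cams[0]}{tag}.png')[170:290,225:365]
    cv2.imwrite(f'pics/crop{tag}.png',cv2.resize(im,None,fx=5,fy=5,interpolation=cv2.INTER_CUBIC))
E
python3 -c "
from loc import *
look('2')"
```

```text
5.3 [ 0.4946 -0.0186  0.1954] g [-0.0312  0.0016] F [-0.9  0.   1. ]
scene lever_knob [ 0.5213 -0.0166  0.2025] g [-0.0044  0.0008] 0.5
scene lever_at_gate [ 0.6033 -0.04    0.113 ] g [ 0.0748 -0.0306] 0.69
scene lever_at_gate [ 0.5245 -0.014   0.122 ] g [-0.001   0.0031] 0.61
wrist lever_knob [ 0.522  -0.013   0.1968] g [-0.0034  0.0044] 0.76
```

View pics/crop2.png

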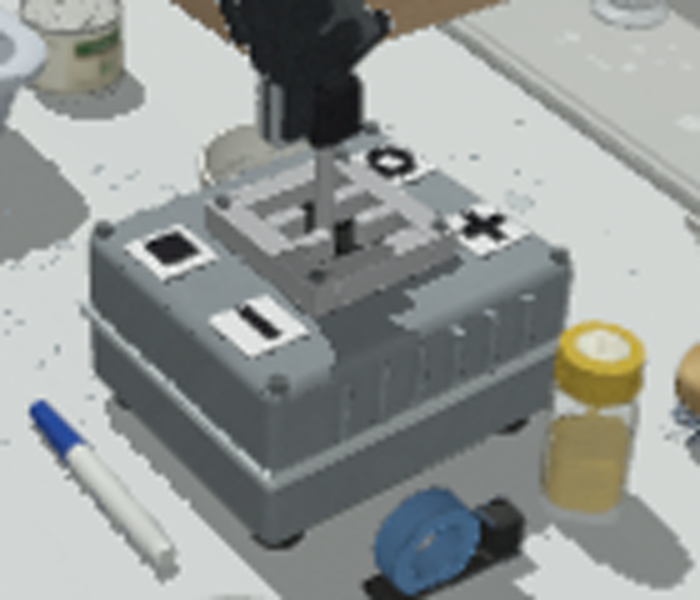

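The scene crop shows the fingers behind the knob and the rod nearly upright at px (325,200). The knob is at gx≈-4 mm, which fits the TCP (27 mm behind it). I push another 4.5 mm, back off and lift.

>>> send_rows(
  steps=[
    {"gripper":0,"tx":0.002,"ty":0.0002,"tz":0,"wx":0,"wy":0,"wz":0},
    {"gripper":0,"tx":0.0045,"ty":0.0004,"tz":0,"wx":0,"wy":0,"wz":0},
    {"gripper":0,"tx":0.0045,"ty":0.0004,"tz":0,"wx":0,"wy":0,"wz":0},
    {"gripper":0,"tx":-0.015,"ty":-0.0015,"tz":0,"wx":0,"wy":0,"wz":0},
    {"gripper":0,"tx":-0.025,"ty":-0.0025,"tz":0.01,"wx":0,"wy":0,"wz":0},
    {"gripper":0,"tx":-0.025,"ty":0.02,"tz":0.05,"wx":0,"wy":0,"wz":0},
    {"gripper":0,"tx":-0.025,"ty":0.06,"tz":0.06,"wx":0,"wy":0,"wz":0},
    {"gripper":0,"tx":-0.02,"ty":0.08,"tz":0.06,"wx":0,"wy":0,"wz":0},
  ],
)

```text
clock: 6.55
tcp_pos: [0.4758, 0.0647, 0.2578]
orientation: [-0.16, 3.131, 0.005]
force: [-0.3, 0.7, 0.4]
grip_width: 0.001
grip_force: 0.0
```

```bash
python3 -c "
from loc import *
look('3')"
```

```text
6.55 [0.4758 0.0647 0.2578] g [-0.0416  0.0863] F [-0.3  0.7  0.4]
scene lever_knob [ 0.521  -0.0149  0.199 ] g [-0.0046  0.0026] 0.54
scene lever_at_gate [ 0.5254 -0.0161  0.1253] g [-0.0003  0.0009] 0.86
top lever_knob [ 0.522  -0.0151  0.1989] g [-0.0036  0.0023] 0.57
wrist lever_knob [ 0.526  -0.0154  0.1993] g [0.0004 0.0016] 0.75
wrist lever_at_gate [ 0.5235 -0.0144  0.1228] g [-0.002   0.0028] 0.61
```

View pics/crop3.png

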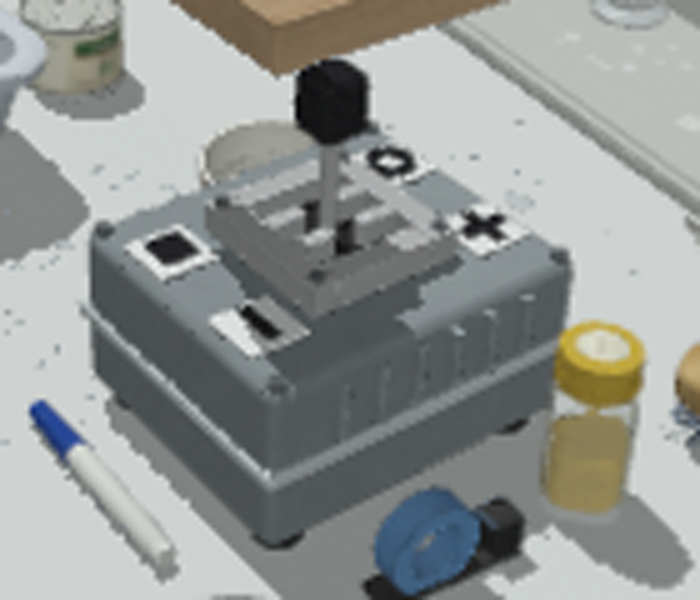

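The crop shows the rod upright at the neutral crossing, with the knob at px (332,100). The three views average gx≈-2.5 mm at the knob, so about -1.4 mm at the gate. That is inside neutral. I go to the left side and push right.

>>> send_rows(
  steps=[
    {"gripper":0,"tx":0.02,"ty":-0.01,"tz":0,"wx":0,"wy":0,"wz":0},
    {"gripper":0,"tx":0.044,"ty":-0.029,"tz":0,"wx":0,"wy":0,"wz":0},
    {"gripper":0,"tx":0.044,"ty":-0.029,"tz":-0.03,"wx":0,"wy":0,"wz":0},
    {"gripper":0,"tx":0.044,"ty":-0.029,"tz":-0.06,"wx":0,"wy":0,"wz":0},
    {"gripper":0,"tx":0.044,"ty":-0.029,"tz":-0.06,"wx":0,"wy":0,"wz":0},
  ],
)

```text
clock: 7.5
tcp_pos: [0.5155, 0.0313, 0.1918]
orientation: [0.153, -3.129, 0.002]
force: [-0.7, 0.2, -0.3]
grip_width: 0.004
grip_force: 0.0
```

>>> send_rows(
  steps=[
    {"gripper":0,"tx":0.0008,"ty":-0.008,"tz":0,"wx":0,"wy":0,"wz":0},
    {"gripper":0,"tx":0.0014,"ty":-0.014,"tz":0,"wx":0,"wy":0,"wz":0},
    {"gripper":0,"tx":0.0018,"ty":-0.018,"tz":0,"wx":0,"wy":0,"wz":0},
    {"gripper":0,"tx":0.0022,"ty":-0.022,"tz":0,"wx":0,"wy":0,"wz":0},
    {"gripper":0,"tx":0.0026,"ty":-0.026,"tz":0,"wx":0,"wy":0,"wz":0},
    {"gripper":0,"tx":0.003,"ty":-0.03,"tz":0,"wx":0,"wy":0,"wz":0},
    {"gripper":0,"tx":0.0034,"ty":-0.034,"tz":0,"wx":0,"wy":0,"wz":0},
  ],
)

```text
clock: 8.2
tcp_pos: [0.522, -0.0015, 0.1957]
orientation: [-0.157, 3.137, 0.001]
force: [-0.3, 2.4, 1.7]
grip_width: 0.002
grip_force: 1.1
```

Force is 2.4 N, so the lever is sliding normally. I continue.

>>> send_rows(
  steps=[
    {"gripper":0,"tx":0.0004,"ty":-0.004,"tz":0,"wx":0,"wy":0,"wz":0},
    {"gripper":0,"tx":0.0008,"ty":-0.008,"tz":0,"wx":0,"wy":0,"wz":0},
    {"gripper":0,"tx":0.0012,"ty":-0.012,"tz":0,"wx":0,"wy":0,"wz":0},
    {"gripper":0,"tx":0.0016,"ty":-0.016,"tz":0,"wx":0,"wy":0,"wz":0},
    {"gripper":0,"tx":0.002,"ty":-0.02,"tz":0,"wx":0,"wy":0,"wz":0},
    {"gripper":0,"tx":0.0024,"ty":-0.024,"tz":0,"wx":0,"wy":0,"wz":0},
    {"gripper":0,"tx":0.0024,"ty":-0.024,"tz":0,"wx":0,"wy":0,"wz":0},
  ],
)

```text
clock: 8.9
tcp_pos: [0.5238, -0.0266, 0.1951]
orientation: [0.154, -3.137, 0.001]
force: [0.1, 1.4, -0.1]
grip_width: 0.0
grip_force: 0.5
```

```bash
python3 -c "
from loc import *
look('4')"
```

```text
8.9 [ 0.5238 -0.0266  0.1951] g [-0.0029 -0.0093] F [ 0.1  1.4 -0.1]
scene lever_knob [ 0.5285 -0.0532  0.197 ] g [-0.0009 -0.0363] 0.6
scene lever_at_gate [ 0.5308 -0.036   0.1189] g [ 0.0031 -0.0194] 0.72
wrist lever_knob [ 0.5319 -0.0529  0.1948] g [ 0.0025 -0.0363] 0.85
wrist lever_knob [ 0.5271 -0.0156  0.0016] g [0.0014 0.0013] 0.25
wrist lever_at_gate [ 0.4506 -0.0576  0.1128] g [-0.0789 -0.0329] 0.74
```

View pics/crop4.png

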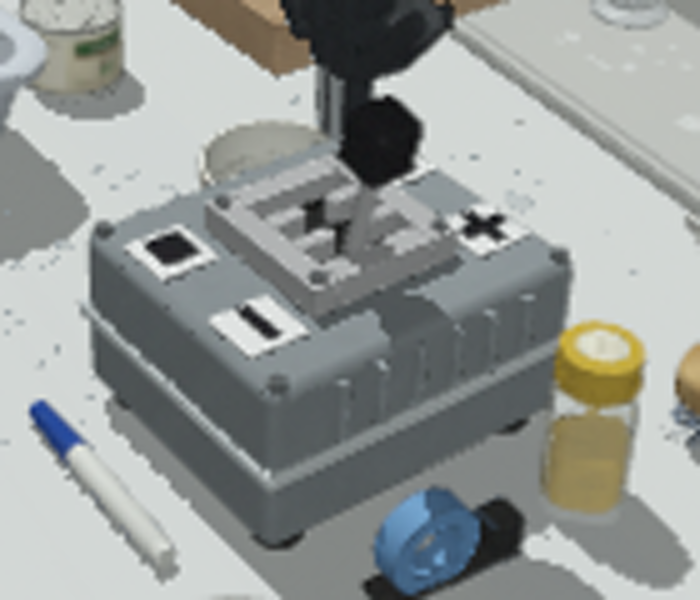

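The rod leans right at px (362,215), with the knob at gy≈-36 to -40 mm. I give it 4 mm more, watching for the stop.

>>> send_rows(
  steps=[
    {"gripper":0,"tx":0.0002,"ty":-0.002,"tz":0,"wx":0,"wy":0,"wz":0},
    {"gripper":0,"tx":0.0004,"ty":-0.004,"tz":0,"wx":0,"wy":0,"wz":0},
    {"gripper":0,"tx":0.0005,"ty":-0.005,"tz":0,"wx":0,"wy":0,"wz":0},
    {"gripper":0,"tx":0.0005,"ty":-0.005,"tz":0,"wx":0,"wy":0,"wz":0},
  ],
)

```text
clock: 9.75
tcp_pos: [0.5245, -0.0304, 0.1952]
orientation: [0.156, -3.137, -0.001]
force: [-0.0, 2.6, -0.3]
grip_width: 0.002
grip_force: 0.9
```

```bash
python3 -c "
from loc import *
look('5',('scene','wrist'))"
```

```text
9.75 [ 0.5245 -0.0304  0.1952] g [-0.0026 -0.0132] F [-0.   2.6 -0.3]
scene lever_knob [ 0.5297 -0.0566  0.1948] g [-0.0001 -0.0398] 0.57
scene lever_at_gate [ 0.5309 -0.04    0.118 ] g [ 0.0028 -0.0234] 0.56
wrist lever_knob [ 0.5295 -0.0576  0.1952] g [-0.0004 -0.0408] 0.89
wrist lever_at_gate [ 0.5259 -0.0385  0.1221] g [-0.002  -0.0214] 0.65
```

Lean is about 40–43 mm, on target. I retreat, lift, and go round to the near side.

>>> send_rows(
  steps=[
    {"gripper":0,"tx":-0.0015,"ty":0.015,"tz":0,"wx":0,"wy":0,"wz":0},
    {"gripper":0,"tx":-0.0025,"ty":0.02,"tz":0.025,"wx":0,"wy":0,"wz":0},
    {"gripper":0,"tx":-0.02,"ty":0.02,"tz":0.05,"wx":0,"wy":0,"wz":0},
    {"gripper":0,"tx":-0.05,"ty":0.0,"tz":0.05,"wx":0,"wy":0,"wz":0},
    {"gripper":0,"tx":-0.051,"ty":-0.033,"tz":0.05,"wx":0,"wy":0,"wz":0},
    {"gripper":0,"tx":-0.051,"ty":-0.033,"tz":0.02,"wx":0,"wy":0,"wz":0},
    {"gripper":0,"tx":-0.051,"ty":-0.033,"tz":-0.003,"wx":0,"wy":0,"wz":0},
    {"gripper":0,"tx":-0.051,"ty":-0.033,"tz":-0.003,"wx":0,"wy":0,"wz":0},
  ],
)

```text
clock: 10.85
tcp_pos: [0.4716, -0.0644, 0.1902]
orientation: [0.154, -3.132, 0.001]
force: [-1.3, 0.5, 0.9]
grip_width: 0.001
grip_force: 0.0
```

>>> send_rows(
  steps=[
    {"gripper":0,"tx":0.01,"ty":0.001,"tz":0,"wx":0,"wy":0,"wz":0},
    {"gripper":0,"tx":0.02,"ty":0.002,"tz":0,"wx":0,"wy":0,"wz":0},
    {"gripper":0,"tx":0.026,"ty":0.0026,"tz":0,"wx":0,"wy":0,"wz":0},
    {"gripper":0,"tx":0.031,"ty":0.0031,"tz":0,"wx":0,"wy":0,"wz":0},
    {"gripper":0,"tx":0.036,"ty":0.0036,"tz":0,"wx":0,"wy":0,"wz":0},
    {"gripper":0,"tx":0.041,"ty":0.0041,"tz":0,"wx":0,"wy":0,"wz":0},
    {"gripper":0,"tx":0.041,"ty":0.0041,"tz":0,"wx":0,"wy":0,"wz":0},
  ],
)

```text
clock: 11.55
tcp_pos: [0.5151, -0.0593, 0.1923]
orientation: [-0.156, 3.138, 0.0]
force: [-1.3, -0.3, 1.7]
grip_width: -0.001
grip_force: 0.8
```

>>> send_rows(
  steps=[
    {"gripper":0,"tx":0.004,"ty":0.0004,"tz":0,"wx":0,"wy":0,"wz":0},
    {"gripper":0,"tx":0.008,"ty":0.0008,"tz":0,"wx":0,"wy":0,"wz":0},
    {"gripper":0,"tx":0.012,"ty":0.0012,"tz":0,"wx":0,"wy":0,"wz":0},
    {"gripper":0,"tx":0.016,"ty":0.0016,"tz":0,"wx":0,"wy":0,"wz":0},
    {"gripper":0,"tx":0.02,"ty":0.002,"tz":0,"wx":0,"wy":0,"wz":0},
    {"gripper":0,"tx":0.024,"ty":0.0024,"tz":0,"wx":0,"wy":0,"wz":0},
    {"gripper":0,"tx":0.028,"ty":0.0028,"tz":0,"wx":0,"wy":0,"wz":0},
    {"gripper":0,"tx":0.028,"ty":0.0028,"tz":0,"wx":0,"wy":0,"wz":0},
  ],
)

```text
clock: 12.35
tcp_pos: [0.5435, -0.0567, 0.1923]
orientation: [-0.156, 3.137, -0.001]
force: [-1.5, -0.1, -0.4]
grip_width: 0.0
grip_force: 0.6
```

```bash
python3 -c "
from loc import *
look('6',('scene','wrist'))"
```

```text
12.35 [ 0.5435 -0.0567  0.1923] g [ 0.0136 -0.0413] F [-1.5 -0.1 -0.4]
scene lever_knob [ 0.5695 -0.0527  0.1905] g [ 0.0399 -0.0399] 0.77
scene lever_at_gate [ 0.552  -0.0377  0.1156] g [ 0.024  -0.0232] 0.44
wrist lever_at_gate [ 0.3839 -0.0192  0.0017] g [-0.1414  0.012 ] 0.69
wrist lever_at_gate [ 0.5488 -0.0344  0.119 ] g [ 0.0211 -0.0196] 0.61
```

View pics/crop6.png

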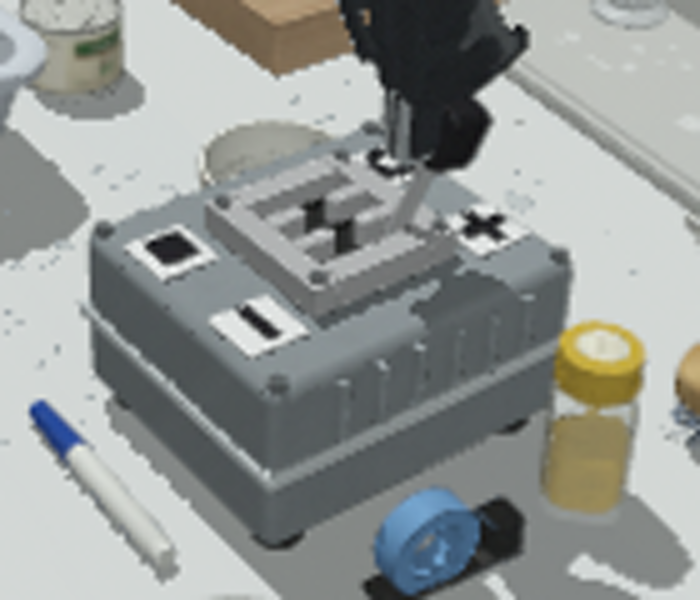

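The rod is at px (405,210), in the far-right slot and almost home, with no stop force yet. I push on until it stops.

>>> send_rows(
  steps=[
    {"gripper":0,"tx":0.002,"ty":0.0002,"tz":0,"wx":0,"wy":0,"wz":0},
    {"gripper":0,"tx":0.004,"ty":0.0004,"tz":0,"wx":0,"wy":0,"wz":0},
    {"gripper":0,"tx":0.005,"ty":0.0005,"tz":0,"wx":0,"wy":0,"wz":0},
    {"gripper":0,"tx":0.005,"ty":0.0005,"tz":0,"wx":0,"wy":0,"wz":0},
  ],
)

```text
clock: 13.05
tcp_pos: [0.5465, -0.0565, 0.1921]
orientation: [0.155, -3.135, -0.0]
force: [-4.4, 0.1, 2.4]
grip_width: -0.002
grip_force: 2.7
```

>>> send_rows(
  steps=[
    {"gripper":0,"tx":0.0015,"ty":0.0001,"tz":0,"wx":0,"wy":0,"wz":0},
    {"gripper":0,"tx":0.003,"ty":0.0003,"tz":0,"wx":0,"wy":0,"wz":0},
    {"gripper":0,"tx":0.003,"ty":0.0003,"tz":0,"wx":0,"wy":0,"wz":0},
  ],
)

```text
clock: 13.35
tcp_pos: [0.5473, -0.0565, 0.1919]
orientation: [0.154, -3.13, -0.001]
force: [-10.6, -0.9, 6.6]
grip_width: -0.002
grip_force: 5.9
```

Force has risen to 10.6 N with no further travel, so it is on the end stop. I back off, lift and check.

>>> send_rows(
  steps=[
    {"gripper":0,"tx":-0.02,"ty":-0.002,"tz":0,"wx":0,"wy":0,"wz":0},
    {"gripper":0,"tx":-0.05,"ty":-0.005,"tz":0.0,"wx":0,"wy":0,"wz":0},
    {"gripper":0,"tx":-0.07,"ty":-0.007,"tz":0.04,"wx":0,"wy":0,"wz":0},
    {"gripper":0,"tx":-0.08,"ty":-0.008,"tz":0.08,"wx":0,"wy":0,"wz":0},
    {"gripper":0,"tx":-0.08,"ty":-0.008,"tz":0.12,"wx":0,"wy":0,"wz":0},
    {"gripper":0,"tx":-0.08,"ty":-0.008,"tz":0.12,"wx":0,"wy":0,"wz":0},
    {"gripper":0,"tx":-0.08,"ty":-0.008,"tz":0.12,"wx":0,"wy":0,"wz":0},
  ],
)

```text
clock: 14.05
tcp_pos: [0.4718, -0.0639, 0.3136]
orientation: [-0.156, 3.133, 0.001]
force: [-0.6, 0.4, 0.5]
grip_width: -0.002
grip_force: 0.0
```

```bash
python3 -c "
from loc import *
look('7',('scene','wrist'))"
```

```text
14.05 [ 0.4718 -0.0639  0.3136] g [-0.0584 -0.0412] F [-0.6  0.4  0.5]
scene lever_knob [ 0.5709 -0.0523  0.1903] g [ 0.0414 -0.0396] 0.73
scene lever_knob [0.4502 0.0164 0.1123] g [-0.0719  0.0408] 0.61
scene lever_at_gate [ 0.553  -0.0366  0.1144] g [ 0.0251 -0.0222] 0.63
scene lever_at_gate [ 0.348  -0.2321 -0.0029] g [-0.1984 -0.1963] 0.37
```

View pics/crop7.png

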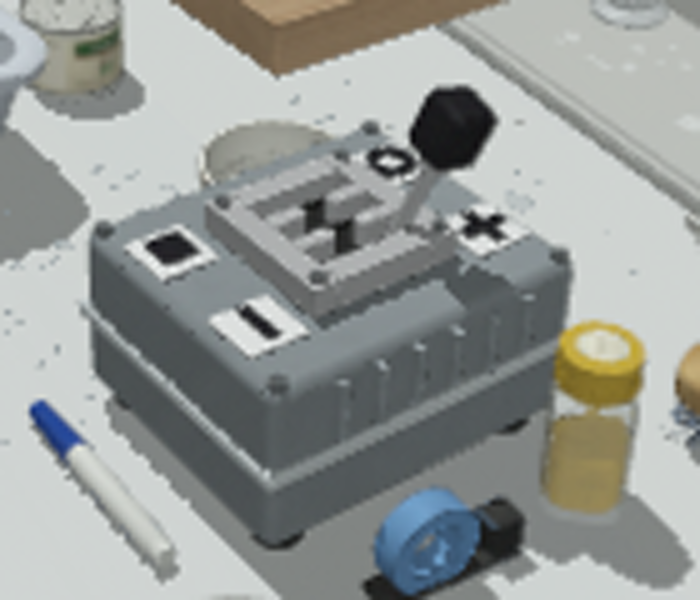

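The crop shows the lever fully home in the far-right slot beside the plus plate, with the knob at px (453,128), the robot clear, and the bystanders in view unmoved.

```bash
python3 -c "
from plant import manip
print(manip.hand_in())"
```

```text
the job is handed in; nothing more can be done
None
```

The lever was pushed through neutral and fully home against the end stop in the far-right slot, the one with the plus plate; the arm was clear of everything and the job is handed in (no verdict was returned).

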